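# Find the hidden catch and pop the battery pack

## Robot

A 6-joint arm with a two-finger parallel gripper is mounted at the origin on the work surface. World frame = base frame: x ahead of the robot, y to its left, z up, the work surface at z = 0. Lengths are in mm, angles in rad, forces in N, time in s.
With the tool pointing down it reaches from about 325 to 925 mm from the base axis. Payload 3.1 kg.
Tool frame: the origin (TCP) lies at the very end of the fingers, on their centre line; the grasp point (between the pads) lies 19 mm behind it; z points along the fingers, y is the line along which they close (so a half turn about z gives the same grasp; the last joint's range is limited). The gripper opens to 85 mm and grips with 20 to 120 N. Pads are 22 mm wide; open, the fingers measure 114 mm over their backs; the gripper's body (76 mm by 85 mm) begins 54 mm behind the grasp point. The pads swing forward as they close: fully open they stand 13 mm farther back than shut.
Start: joints at [-1.393, 0.217, 1.613, -0, 1.311, -0.112], TCP at [178.621, -598.944, 231.3] pointing down, gripper open.
Joint ranges: [-2.75, 2.75], [-0.78, 2.1], [0.31, 2.55], [-1.13, 4.27], [0.13, 2.63], [-2.58, 2.58]. Speed limits (rad/s): [2.79, 2.79, 3.14, 3.14, 3.14, 3.14].

## Interface

Orientations are given as a unit quaternion [x, y, z, w].
In Python, from workcell import get_obs, read_camera, get_calibration, finish_job gives the robot as it stands.
- The arm moves only by the tool arm_command, never from a script. Its arguments are lists of equal length, an entry for each row: "claw": the closure in counts, from 0 (fully open) to 255 (shut); "dp": the shift along the tool's x, y, z in mm, a list of three; "spin": the turn about the tool's z in degrees. In form: {"claw": [claw, ...], "dp": [[dx, dy, dz], ...], "spin": [spin, ...]}. A call has 1 to 10 rows; each row shifts and turns the commanded pose from where the row before left it, along the tool's axes as they then stand; what a row does not reach is not made up. A row lasts 1/8 s, in which the tool goes at most 62.5 mm and 10.7 degrees, less where a joint would pass 70% of its speed; a pose out of reach is approached as far as the arm can. A call is refused whole if a number of a shift passes 62.5 or a number of a turn 10.7, either way. A call with a gripper value outside its range is refused whole. The fingers move at their own pace and stop on an object; "squeeze" is the grip in N (left out, the last holds). Time passes only in rows, so rows that do not move let the fingers close. It gives the time, the measured TCP pose, the force, the opening and the grip force at its end, in the units of the state.
- get_obs(): the state, without advancing time (a new reading comes with each control period).
- read_camera(name): name is "side" or "top" or "wrist"; returns the picture (420x560x3 uint8, red, green, blue); there is no depth.
- get_calibration(name): a dict with "intrinsics" (3x3 intrinsics, pixels), "R" (3x3) and "t" (3): a world point X has camera coordinates R X + t. Camera axes: x right, y down, z forward; pixel columns grow to the right and rows downward; lengths in mm; the calibration is good to about 2 mm. A picture is of the moment at which its call begins: read the wrist's pose just before it. get_calibration takes no time and is no camera call; for the wrist camera it gives the pose at the moment of the call.
- finish_job(): hands the job in; it is judged then, once.
The state is a dict: "time": time; "joint_positions": joint angles; "dq": joint speeds; "joint_torque": joint torques, N m; "tool_pos": TCP position; "orientation": TCP orientation; "contact_force": force on the tool from outside, world axes, zero at the start; "moment": the same for the moment, N m; "gripper_width": opening from 0.0 (shut) to 1.0 (fully open); "grip_force": force on a finger pad.
Only numpy, scipy, OpenCV 4.12 (cv2) and the standard library are available. Lean on these libraries where they do the work, as an engineer would, in place of code of your own. Each camera call takes 0.05 s, during which the arm holds its last target. There are 200 camera calls.

## Task

Lightly feel across the four square caps set flush in the flat top of the grey battery unit until you find the one that gives, and press that one fully in with a fingertip so that the battery pack springs forward out of its slot. Then let the cap come back up and take the hand clear. Leave the pack where the spring puts it, without touching it, and do not move, lift or pick up any of the tools and things around.

Things in the scene. Friction and masses are not known exactly. Their poses are not given: they have to be found in the camera images.
- unit: roller door battery unit: fixed grey box 180 (x) x 260 (y) x 60 mm high, flat on the counter (lugs: 308 mm wide in y, 5 mm high). Origin: centre of its underside; x points from front to back; the pack's slot is in the front (-x) face. Its flat top holds four look-alike square caps in a row along y: three rigid blanks and one hidden spring button, in a different place each run.
- seat0 (a point): centre of the top face of the first cap (unit frame x -20, y +90, z 58 mm). Each cap is 50 x 50 mm, sides along the unit's x and y, sunk 2 mm below the top in a 52 x 52 mm opening; pitch 60 mm. The points stay put when a cap is pressed.
- seat1 (a point): the same for the second cap (unit frame y +30 mm)
- seat2 (a point): the same for the third cap (unit frame y -30 mm)
- seat3 (a point): the same for the fourth cap (unit frame y -90 mm)
- release (a joint): travel of the spring button, wherever it sits: 0 = up, 0.008 m = fully in. It needs 2 N to start and about 5 N (at most 7 N) to reach the bottom; the catch lets go after about 4 mm. It springs back up when let go.
- pack_mid (a point): middle of the battery pack, a loose black block 100 (x) x 70 (y) x 20 mm with a 9 mm rib on its rear end, sliding in the slot along the unit's x. At the start it is locked, front end 8 mm proud of the unit's front face, centre at x -48, z 20 mm in the unit's frame; once the catch lets go a spring pushes it about 30 mm forward (-x).
- stopper: black rubber stopper, 42 mm across, 28 mm high, standing loose on the unit's top behind the caps; origin under its centre
- pliers: pliers with black grips, about 165 mm long, 60 mm wide, 16 mm high, lying loose beside the unit on its -y side; origin under the pivot, jaws to +x
- pliers_small: smaller pliers, 125 mm long, lying loose; origin under the pivot, jaws to +x
- trowel: green garden trowel with wooden handle, 255 mm long, 64 mm wide, 26 mm high, lying loose beside the unit on its +y side; origin under the root of the blade, blade to +x
- dustpan: aluminium dustpan, pan 190 x 210 mm, 47 mm high, handle to +x (56 mm high); loose; origin under the centre of the pan
- organiser: clear plastic screw organiser with shut lid, 170 x 130 x 43 mm, loose; origin under its centre
- oil_can: grey can, 60 mm across, 100 mm high, standing loose; origin under its centre

How it is judged:
By the outcome, as a careful person would: the job done as asked, in the order asked, and still so for the second after the job is handed in, with the robot touching nothing.
It also fails if it takes over 48 s, if anything falls off the work surface, if the arm or the gripper's body presses on something with over 40 N, if the wrist force passes 120 N, or if a joint passes its speed limit or range.

## Working session

There is one attempt and no reset: what is moved stays moved. The work goes in short steps, Python scripts to look and compute and a tool call to move; the robot and the scene stay as the last step left them, time stands still between calls to the robot, and variables do not carry over. Pictures are saved under pics/ and viewed, at most 10 in all, crops included, and the job is handed in when it is done.

Besides the shell and the picture viewer there is one more tool, called after "Request:" by a JSON object that holds its "name" and its "arguments". arm_command: Moves the arm, as the interface text tells. Its arguments: {"type":"object","properties":{"claw":{"type":"array"},"dp":{"type":"array"},"spin":{"type":"array"},"squeeze":{"type":"number"}},"required":["claw","dp","spin"]}

```bash
mkdir -p pics
python3 - <<'E'
from workcell import *
import cv2,json
for n in ["top","side"]:
    im=read_camera(n); cv2.imwrite(f"pics/{n}0.png",im[:,:,::-1])
    c=get_calibration(n); print(n,{k:__import__('numpy').array(v).round(3).tolist() for k,v in c.items()})
o=get_obs(); print(o)
E
```

```text
top {'intrinsics': [[414.973, 0.0, 279.182], [0.0, 414.973, 212.822], [0.0, 0.0, 1.0]], 'R': [[0.028, -0.999, 0.022], [-0.997, -0.03, -0.076], [0.077, -0.02, -0.997]], 't': [-10.723, 470.544, 1290.738]}
side {'intrinsics': [[522.196, 0.0, 282.891], [0.0, 522.196, 205.159], [0.0, 0.0, 1.0]], 'R': [[-0.718, -0.696, 0.022], [-0.356, 0.339, -0.871], [0.598, -0.633, -0.491]], 't': [344.434, 230.856, 1212.694]}
{'time': 0.1, 'joint_positions': array([-1.39322998e+00,  2.17705409e-01,  1.61483954e+00, -7.25420060e-06,
        1.31130231e+00, -1.12190917e-01]), 'dq': array([ 0.00073523, -0.00102456, -0.00397709,  0.00312514,  0.00192301,
       -0.00078474]), 'joint_torque': array([-9.09170576e-04, -3.98078549e+01, -3.04971707e+01, -2.18391265e-04,
        4.22849727e-03,  1.54477954e-05]), 'tool_pos': array([ 178.46314455, -598.17920427,  230.04790183]), 'orientation': array([ 9.89522672e-01,  1.44373166e-01, -4.03451003e-05, -1.12658512e-03]), 'contact_force': array([-0.55395872, -0.20048375, -0.92542229]), 'moment': array([-0.04780213,  0.00095349, -0.00491471]), 'grip_force': 0.0, 'gripper_width': 1.0023413323235995}
```

View pics/top0.png

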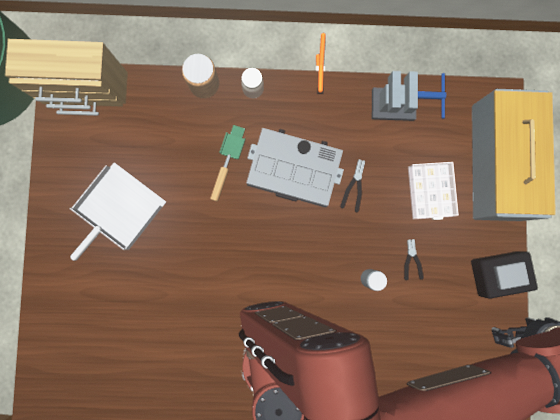

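View pics/side0.png

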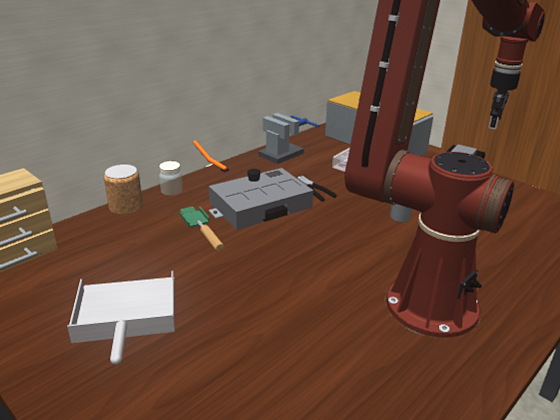

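The top view shows the unit at about (296,167), with its caps in a row from (266,165) to (320,180), the stopper at (304,147), the trowel on the left and the pliers on the right. The side view shows the same layout, with the pack facing the robot.

```bash
cat > h.py <<'E'
from workcell import *
import numpy as np, cv2
def ray(n,uv,z,c=None):
    c=c or get_calibration(n); K=np.array(c["intrinsics"]);R=np.array(c["R"]);t=np.array(c["t"])
    d=R.T@np.linalg.solve(K,[uv[0],uv[1],1]); o=-R.T@t
    return o+d*(z-o[2])/d[2]
def proj(n,X,c=None):
    c=c or get_calibration(n); p=np.array(c["intrinsics"])@(np.array(c["R"])@X+np.array(c["t"])); return p[:2]/p[2]
E
python3 - <<'E'
from h import *
im=cv2.imread("pics/top0.png"); x0,y0=235,115
c=im[y0:225,x0:355]
hsv=cv2.cvtColor(c,cv2.COLOR_BGR2HSV)
m=((hsv[...,1]<40)&(hsv[...,2]>90)).astype(np.uint8)*255
m=cv2.morphologyEx(m,cv2.MORPH_CLOSE,np.ones((5,5)));m=cv2.morphologyEx(m,cv2.MORPH_OPEN,np.ones((13,13)))
k=max(cv2.findContours(m,0,2)[0],key=cv2.contourArea)
r=cv2.minAreaRect(k);b=cv2.boxPoints(r)+[x0,y0]
print(r,b)
P=np.array([ray("top",p,60) for p in b]);print(P.round(1),P.mean(0),np.linalg.norm(np.roll(P,-1,0)-P,axis=1))
big=cv2.resize(c,None,fx=5,fy=5,interpolation=cv2.INTER_CUBIC)
cv2.polylines(big,[((b-[x0,y0])*5+2).astype(int)],True,(0,0,255),1)
cv2.imwrite("pics/crop.png",big)
E
```

```text
((59.30757141113281, 51.481178283691406), (95.82682037353516, 58.82217025756836), 15.592809677124023) [[240.25188446 181.93075562]
 [256.06322479 125.27345657]
 [348.36325836 151.03160095]
 [332.55191803 207.68890381]]
[[ 558.8  125.6   60. ]
 [ 737.3   82.9   60. ]
 [ 665.8 -205.4   60. ]
 [ 488.  -159.4   60. ]] [612.49102766 -39.05388109  60.        ] [183.57687343 297.02570078 183.61481044 293.64870351]
```

View pics/crop.png

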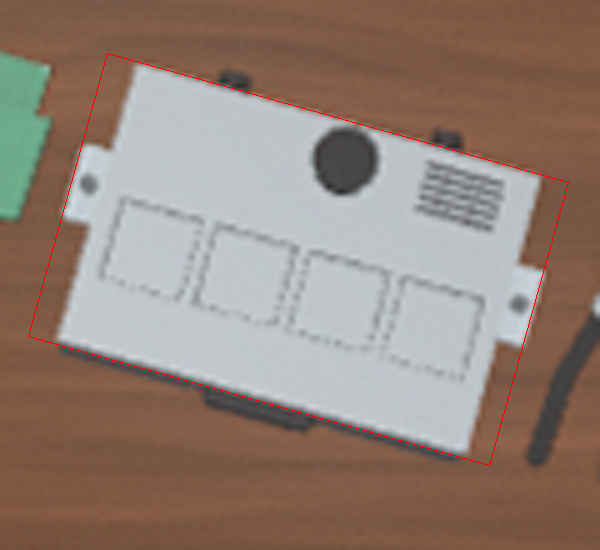

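Run:
```python
from h import *
C=np.array([ray("top",np.array(p)/5+[234.6,114.6],58) for p in [(152,249),(247,274),(341,300),(435,327)]])
print(C.round(1)); v=C[0]-C[3]; print(np.linalg.norm(v)/3, "yaw",np.degrees(np.arctan2(-v[0],v[1])))
s=np.array([178.5,-598.2]); a=np.radians(16.6)
for c in C:
    d=c[:2]-s; print((d@[np.cos(a),np.sin(a)]).round(1),(d@[np.sin(a),-np.cos(a)]).round(1))
```

```text
[[ 615.9   51.5   58. ]
 [ 602.2   -7.5   58. ]
 [ 587.9  -65.9   58. ]
 [ 572.9 -124.3   58. ]]
60.34105298281947 yaw -13.748355144732164
604.8 -497.7
574.9 -445.1
544.4 -393.2
513.4 -341.5
```

Request:
{"name": "arm_command", "arguments": {"claw": [255,255,255,255,255,255,255,255,255,255], "dp": [[24,-16,0],[48,-32,0],[48,-32,0],[48,-32,0],[48,-32,0],[48,-32,0],[48,-32,0],[48,-32,0],[48,-32,0],[48,-32,0]], "spin": [0,0,0,0,0,0,0,0,0,0]}}

```text
time: 1.35
tool_pos: [529.4, -175.6, 230.9]
orientation: [0.99, 0.144, -0.0, -0.0]
contact_force: [0.5, -0.9, -1.1]
gripper_width: -0.001
grip_force: 0.0
```

Request:
{"name": "arm_command", "arguments": {"claw": [255,255,255,255,255,255], "dp": [[38,-25,0],[19,-12,0],[0,0,0],[0,0,0],[0,0,0],[0,0,0]], "spin": [0,0,10,10,10.3,0]}}

```text
time: 2.1
tool_pos: [572.2, -126.2, 230.9]
orientation: [0.993, -0.119, -0.001, 0.0]
contact_force: [-0.1, -0.8, -0.9]
gripper_width: -0.001
grip_force: 0.0
```

```bash
cat >> h.py <<'E'
from scipy.spatial.transform import Rotation as Ro
C=np.array([[615.9,51.5,58],[602.2,-7.5,58],[587.9,-65.9,58],[572.9,-124.3,58]])
def off(i,z=75):
    o=get_obs(); R=Ro.from_quat(o["orientation"]).as_matrix()
    print("t",o["time"],"F",np.round(o["contact_force"],2),"z",o["tool_pos"][2].round(2),"xang",np.degrees(np.arctan2(R[1,0],R[0,0])).round(2),"tilt",R[:,2].round(3),"w",o["gripper_width"])
    t=C[i].copy();t[2]=z
    print("dp to cap",i,(R.T@(t-o["tool_pos"])).round(1))
E
python3 -c "
from h import *
off(3)
im=read_camera('wrist');cv2.imwrite('pics/w.png',im[:,:,::-1])
print([proj('wrist',c).round(0) for c in C])"
```

```text
t 2.1 F [-0.07 -0.79 -0.92] z 230.86 xang -13.63 tilt [-0.001 -0.    -1.   ] w -0.0013630773303030743
dp to cap 3 [  0.3  -2.  155.9]
[array([113., 186.]), array([168., 186.]), array([223., 186.]), array([278., 187.])]
```

View pics/w.png

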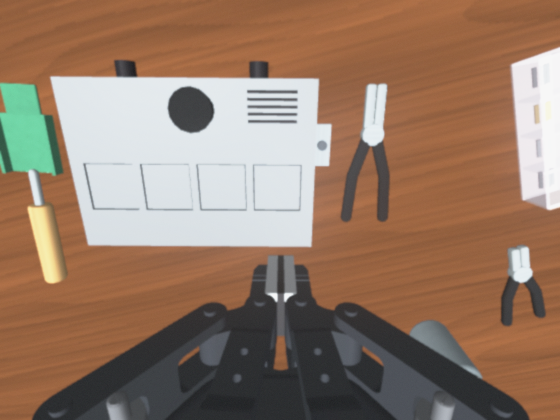

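The wrist view shows the caps at (112,187), (167,187), (222,187) and (277,187), within 1 px of where I projected them. Going down over cap 3.

Request:
{"name": "arm_command", "arguments": {"claw": [255,255,255,255,255,255], "dp": [[0,-2,40],[0,0,50],[0,0,50],[0,0,20],[0,0,6],[0,0,0]], "spin": [0,0,0,0,0,0]}}

```text
time: 2.9
tool_pos: [574.6, -124.2, 66.8]
orientation: [0.993, -0.119, 0.001, 0.0]
contact_force: [-0.7, -0.4, 1.2]
gripper_width: -0.001
grip_force: 0.0
```

Request:
{"name": "arm_command", "arguments": {"claw": [255,255,255], "dp": [[0,0,2],[0,0,2],[0,0,0]], "spin": [0,0,0]}}

```text
time: 3.28
tool_pos: [573.6, -123.7, 61.9]
orientation: [0.993, -0.119, 0.0, 0.0]
contact_force: [-1.1, -0.1, 0.2]
gripper_width: 0.0
grip_force: 0.0
```

```bash
python3 -c "
from h import *
off(3,58)"
```

```text
t 3.275 F [-1.12 -0.1   0.22] z 61.86 xang -13.69 tilt [ 0.001 -0.    -1.   ] w 0.00020972859194791485
dp to cap 3 [-0.5  0.7  3.9]
```

Request:
{"name": "arm_command", "arguments": {"claw": [255,255], "dp": [[0,0,2],[0,0,0]], "spin": [0,0]}}

```text
time: 3.52
tool_pos: [573.1, -123.6, 59.1]
orientation: [0.993, -0.119, -0.0, -0.0]
contact_force: [0.3, 0.4, 0.1]
gripper_width: 0.004
grip_force: 0.0
```

Request:
{"name": "arm_command", "arguments": {"claw": [255,255], "dp": [[0,0,1],[0,0,0]], "spin": [0,0]}}

```text
time: 3.78
tool_pos: [573.2, -123.6, 58.2]
orientation: [0.993, -0.119, -0.0, -0.0]
contact_force: [0.1, 0.1, -0.2]
gripper_width: -0.003
grip_force: 0.0
```

Request:
{"name": "arm_command", "arguments": {"claw": [255,255], "dp": [[0,0,1],[0,0,0]], "spin": [0,0]}}

```text
time: 4.03
tool_pos: [573.3, -123.7, 58.1]
orientation: [0.993, -0.119, -0.0, -0.0]
contact_force: [-2.3, 0.2, 4.6]
gripper_width: 0.001
grip_force: 2.6
```

Cap 3 holds at 58.1 with 4.6 N on it, so it is rigid. On to cap 2.

Request:
{"name": "arm_command", "arguments": {"claw": [255,255,255,255,255,255,255], "dp": [[0,0,-12],[0,-30,0],[0,-30,0],[0,0,8],[0,0,2],[0,0,1],[0,0,0]], "spin": [0,0,0,0,0,0,0]}}

```text
time: 4.9
tool_pos: [587.4, -66.1, 58.3]
orientation: [0.993, -0.12, 0.0, 0.0]
contact_force: [0.0, 0.3, -0.6]
gripper_width: 0.001
grip_force: 0.0
```

Request:
{"name": "arm_command", "arguments": {"claw": [255,255], "dp": [[0,0,1],[0,0,0]], "spin": [0,0]}}

```text
time: 5.15
tool_pos: [587.7, -66.1, 57.8]
orientation: [0.993, -0.119, 0.0, 0.0]
contact_force: [-2.1, -0.9, 3.3]
gripper_width: -0.0
grip_force: 1.4
```

```bash
python3 -c "
from h import *
off(2,58)"
```

```text
t 5.15 F [-2.06 -0.89  3.27] z 57.78 xang -13.7 tilt [ 0.    -0.001 -1.   ] w -0.00039511719941744697
dp to cap 2 [ 0.2 -0.2 -0.2]
```

Request:
{"name": "arm_command", "arguments": {"claw": [255,255], "dp": [[0,0,0.6],[0,0,0]], "spin": [0,0]}}

```text
time: 5.4
tool_pos: [587.7, -66.0, 57.1]
orientation: [0.993, -0.119, 0.0, 0.001]
contact_force: [-1.4, -3.3, 3.6]
gripper_width: -0.002
grip_force: 2.0
```

Cap 2 gives: it moved 0.7 mm for about 0.3 N more. Pressing it further.

Request:
{"name": "arm_command", "arguments": {"claw": [255,255,255,255], "dp": [[0,0,1],[0,0,1],[0,0,1],[0,0,0]], "spin": [0,0,0,0]}}

```text
time: 5.9
tool_pos: [587.2, -64.5, 53.0]
orientation: [0.993, -0.119, -0.0, -0.001]
contact_force: [0.7, -0.6, 0.0]
gripper_width: -0.001
grip_force: 0.2
```

Request:
{"name": "arm_command", "arguments": {"claw": [255,255,255,255], "dp": [[0,0,1.5],[0,0,1.5],[0,0,1],[0,0,0]], "spin": [0,0,0,0]}}

```text
time: 6.4
tool_pos: [587.3, -64.6, 50.5]
orientation: [0.993, -0.119, -0.001, -0.001]
contact_force: [-2.6, 2.2, 6.8]
gripper_width: -0.002
grip_force: 4.0
```

Request:
{"name": "arm_command", "arguments": {"claw": [255,255,255], "dp": [[0,0,0.7],[0,0,0.7],[0,0,0]], "spin": [0,0,0]}}

```text
time: 6.78
tool_pos: [587.3, -64.6, 50.3]
orientation: [0.993, -0.119, -0.001, -0.001]
contact_force: [-5.7, 4.2, 14.1]
gripper_width: -0.002
grip_force: 7.0
```

```bash
python3 -c "
from h import *
off(2,50)
im=read_camera('side');cv2.imwrite('pics/s1.png',cv2.resize(im[140:260,180:350,::-1],None,fx=4,fy=4))"
```

```text
t 6.775 F [-5.74  4.24 14.09] z 50.3 xang -13.7 tilt [-0.002  0.001 -1.   ] w -0.0015643270698194164
dp to cap 2 [0.9 1.2 0.3]
```

View pics/s1.png

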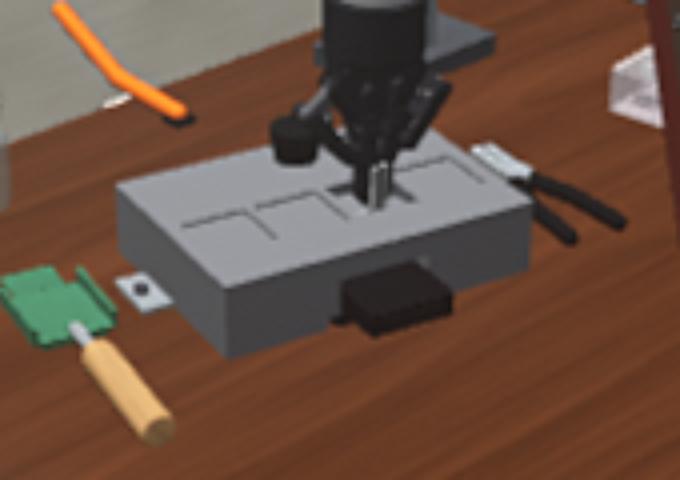

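The side view shows cap 2 sunk under the fingertip and the black pack standing forward of the front face, at about (395,295). It is at the bottom (50.3 mm, rigid). Lifting straight up.

Request:
{"name": "arm_command", "arguments": {"claw": [255,255,255,255,255,255,255,255,255,255], "dp": [[0,0,-2],[0,0,-3],[0,0,-4],[0,0,-5],[0,0,-20],[0,0,-40],[0,0,-50],[0,0,-50],[0,0,0],[0,0,0]], "spin": [0,0,0,0,0,0,0,0,0,0]}}

```text
time: 8.07
tool_pos: [587.4, -65.6, 223.0]
orientation: [0.993, -0.119, 0.0, 0.0]
contact_force: [0.2, -0.4, -0.3]
gripper_width: 0.002
grip_force: 0.0
```

```bash
python3 -c "
from h import *
off(2,50)
im=read_camera('wrist');cv2.imwrite('pics/w2.png',im[:,:,::-1])
im=read_camera('side');cv2.imwrite('pics/s2.png',cv2.resize(im[140:260,180:350,::-1],None,fx=4,fy=4))"
```

```text
t 8.075 F [ 0.22 -0.44 -0.29] z 222.97 xang -13.71 tilt [ 0.001 -0.001 -1.   ] w 0.0023127359587228257
dp to cap 2 [4.00e-01 1.00e-01 1.73e+02]
```

View pics/w2.png

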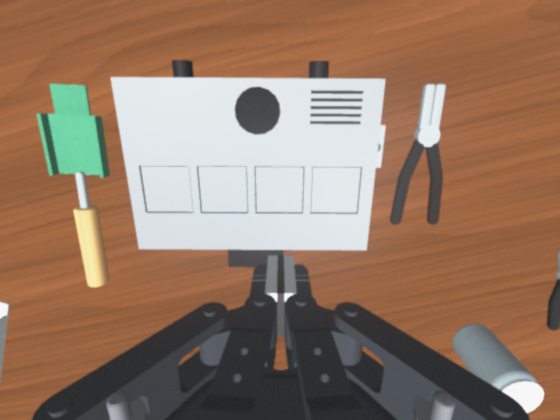

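View pics/s2.png

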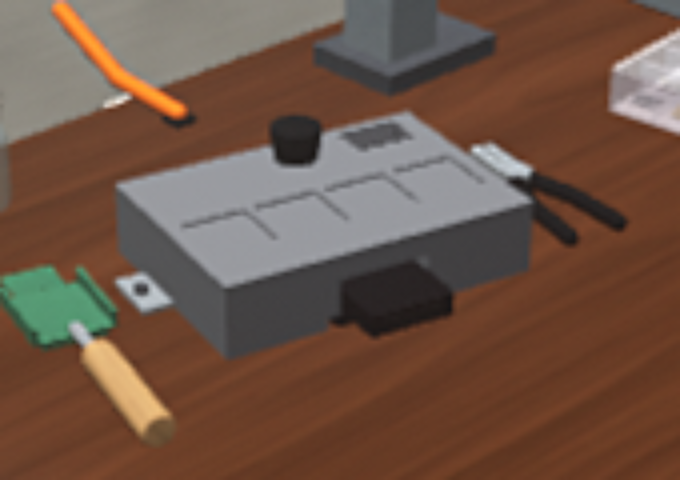

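The cap is back up, the pack is sprung out at about (395,295) in the side view, the stopper and tools are where they were, and the hand is clear.

```bash
python3 -c "
from workcell import *
print(finish_job())"
```

```text
the job is handed in; nothing more can be done
None
```

The third cap (seat2) was the spring button: I pressed it fully in, the pack sprang forward, the cap came back up, and I handed the job in with the hand clear and nothing else moved.

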